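Shift the label feeder into the green gear

ROBOT

A 7-joint arm with a two-finger parallel gripper is mounted at the origin on the work surface; the furniture and walls round the work are solid. World frame = base frame: x ahead of the robot, y to its left, z up, the work surface at z = 0. Lengths are in m, angles in rad, forces in N, time in s.
With the tool pointing down it reaches from about 0.4 to 0.85 m from the base axis. Payload 10.4 kg.
Tool frame: the origin (TCP) lies at the centre of the arm's flange, where the gripper is bolted on; the fingertips stand 182 mm ahead of it and the grasp point (between the pads) lies 164 mm ahead of it; z points along the fingers, y is the line along which they close (so a half turn about z gives the same grasp; the last joint's range is limited). The gripper opens to 87 mm and grips with 3 to 60 N. Pads are 19 mm wide; open, the fingers measure 117 mm over their backs; the gripper's body (75 mm by 190 mm) begins 51 mm behind the grasp point.
Start: joints at [-1.161, 0.332, -0.065, 1.46, 0.022, 1.35, -0.088], TCP at [0.262, 0.567, 0.405] pointing down, gripper open.
Joint ranges: [-2.6, 2.6], [-0.5, 2.12], [-1.47, 1.34], [0.16, 2.42], [-1.27, 4.41], [0.06, 2.06], [-2.6, 2.6]. Speed limits (rad/s): [2.22, 2.22, 2.79, 2.79, 3.14, 3.14, 3.14].

INTERFACE

Orientations are given as a unit quaternion [x, y, z, w].
In Python, from bench import r, eyes, job gives the robot as it stands. The module is installed in compiled form; this text tells all that it offers.
- The arm moves only by the shell command python3 -m inch 'ROWS' [OPENING] [FORCE]. ROWS is JSON, a list of rows, each a list of 6 numbers: the shift along the tool's x, y, z normalised to -1 to 1, where 1 is 4 cm, then the turn, a rotation vector about the tool's x, y, z normalised to -1 to 1, where 1 is 0.12 rad. In form: [[x, y, z, wx, wy, wz], ...]. A call has exactly 5 rows; each row shifts and turns the commanded pose from where the row before left it, along the tool's axes as they then stand; what a row does not reach is not made up. A row lasts 1/12 s, in which the tool goes at most 41.7 mm and 7.16 degrees, less where a joint would pass 70% of its speed; a pose out of reach is approached as far as the arm can. A call with a number of a shift or a turn outside -1 to 1 is refused whole. A call with a gripper value outside its range is refused whole. OPENING is the gripper command: -1 is shut, 1 is fully open, values between are in proportion, set as the call begins (- or left out, the last holds). The fingers move at their own pace and stop on an object; FORCE is the grip in N (left out, the last holds). Time passes only in rows, so rows that do not move let the fingers close, or fill a call up. It gives the time, the measured TCP pose, the force, the opening and the grip force at its end, in the units of the state.
- r.read_state(): the state, without advancing time (a new reading comes with each control period).
- eyes.camera(name): name is "side" or "top" or "wrist"; returns a dict with "pixels" (420x560x3 uint8, red, green, blue), "fx", "fy", "cx", "cy" (pixels), "extrinsics" (4x4, takes a point from camera to world coordinates). Camera axes: x right, y down, z forward; pixel columns grow to the right and rows downward; lengths in m; the calibration is good to about 2 mm. The wrist camera is an equidistant fisheye: a pixel r from the principal point sees the ray r / f radians off the axis. A picture is of the moment at which its call begins. There is no depth.
- job.close_job(): hands the job in; it is judged then, once.
The state is a dict: "time": time; "joint_positions": joint angles; "joint_vel": joint speeds; "joint_torque": joint torques, N m; "ee_pos": TCP position; "eef_rot": TCP orientation; "ft_force": force on the tool from outside, world axes, zero at the start; "torque": the same for the moment, N m; "width": finger opening in m; "grip_force": force on a finger pad.
Only numpy, scipy, OpenCV 4.12 (cv2) and the standard library are available. Lean on these libraries where they do the work, as an engineer would, in place of code of your own. Each camera call takes 0.05 s, during which the arm holds its last target. There are 200 camera calls.

TASK

The label feeder's gear lever is parked in the slot with the red disc: with closed fingers, push its black knob through the H-shaped gate into the slot with the green disc, fully home to the end of that slot. Push gently, never grip the knob, do not run the lever into the yellow or blue slot on the way, and leave the things standing round the machine as they are; finish clear of everything.

Things in the scene. Friction and masses are not known exactly. Their poses are not given: they have to be found in the camera images.
- gearcase: Green gear case fixed to the table, foot 168 x 150 mm, with a 44 mm roller sticking out 116 mm from the centre at +x. Origin: centre of its underside; x runs along the slots away from the robot, y left across them. Gate plate on top, upper face at 100 mm, with an H: two slots along x, 15 x 58 mm, centred at y = +-20 mm, joined at x = 0 by a cross passage 17 mm wide with rounded corners.
- shift (a joint): Swing of the lever along the slots, rad: 0 upright, positive = knob toward the case's +x; end stops +-0.3045 (slot ends, stem 22 mm from the middle). The stem can change sides only while shift is within +-0.05. Friction only, no spring or detent: stays where it is left; 1 to 2 N at the knob moves it, 30 N is too rough. Pivot 30 mm above the table on the case's vertical centre line.
- select (a joint): Swing of the lever across the slots, rad: positive = knob toward the case's +y; stops at +-0.298. In the left (+y) slot it is between +0.255 and +0.298, in the right slot between -0.255 and -0.298. Pushed across to its stop it stands in line with the slot. Friction only, 1 to 2 N at the knob; it stays where it is left.
- knob (a point): Middle of the lever's black round knob (upright cylinder, 32 mm diameter, 50 mm tall, from 24 mm below to 26 mm above this point), 122 mm above the pivot along the stem; 152 mm above the table when upright. It stands about 37 mm from the middle, along the slots, at a slot end and about 33 mm to the side in a slot.
- stem_at_gate (a point): Point on the lever's 10 mm steel stem 70 mm above the pivot, at the height of the gate plate's upper face when upright; it shows which slot the lever is in.
- disc_red: Red disc, 18 mm diameter, 3 mm thick, on the gate plate just beyond the end of a slot (centre 44 mm along, 20 mm aside of the case's centre): always the near left slot, in which the lever is parked at the start. Origin: centre of its underside.
- disc_green: Green disc of the same size, beyond the end of one of the other three slots: the slot to engage. Origin: centre of its underside.
- disc_yellow: Yellow disc of the same size, beyond the end of another slot, which must not be engaged.
- disc_blue: Blue disc of the same size, beyond the end of the remaining slot, which must not be engaged.
- tape: Roll of packing tape lying flat, 105 mm diameter, 48 mm high, loose bystander. Origin: centre of its underside.
- pen: Blue and white marker pen, 131 mm long (its y axis), 15 mm thick, loose bystander. Origin: centre of its underside.
- labels: Stack of pink label sheets, 88 x 105 x 9 mm, loose bystander. Origin: centre of its underside.
- loose_cap: White screw cap, 47 mm diameter, 14 mm high, loose bystander. Origin: centre of its underside.

How it is judged:
At the end, for the whole second after the job is handed in: The lever rests in the slot with the green disc, within about 5 mm of the slot's end at the gate (swing along the slots beyond 0.24 of 0.3045 rad, stem at gate height within 29 mm of the green disc's centre) (horizontal distance between stem_at_gate and disc_green below 0.029 m and (value of joint shift above 0.24 rad or value of joint shift below -0.24 rad) and velocity of joint shift between -0.05 and 0.05 rad/s and velocity of joint select between -0.05 and 0.05 rad/s); the robot touches nothing.
It fails at once if the lever is run into the yellow or blue slot (stem within 30 mm of that disc, i.e. more than about two thirds of the way in) (horizontal distance between stem_at_gate and disc_yellow below 0.03 m or horizontal distance between stem_at_gate and disc_blue below 0.03 m).
It fails at once if the lever is gripped or forced: more than 30 N between the fingers and the lever (contact force between the fingers and select above 30 N).
It fails at once if a bystander is lifted or moved more than 15 mm (distance of any of tape, pen, labels, loose_cap from where it was at the start of the episode above 0.015 m).
It also fails if it takes over 58 s, if anything falls off the work surface, if the arm or the gripper's body presses on something with over 40 N, if the wrist force passes 120 N, or if a joint passes its speed limit or range.

## Working session

There is one attempt and no reset: what is moved stays moved. The work goes in short steps, Python scripts to look and compute and a shell command to move; the robot and the scene stay as the last step left them, time stands still between calls to the robot, and variables do not carry over. Pictures are saved under pics/ and viewed, at most 10 in all, crops included, and the job is handed in when it is done.

```bash
mkdir -p pics; cat > h.py <<'E'
import numpy as np, cv2
from bench import r, eyes, job
from scipy.spatial.transform import Rotation as R
def ray(c,u,v):
    T=np.array(c["extrinsics"]); d=np.array([(u-c["cx"])/c["fx"],(v-c["cy"])/c["fy"],1.]); return T[:3,3],T[:3,:3]@d
def onz(c,u,v,z):
    o,d=ray(c,u,v); return o+d*(z-o[2])/d[2]
def proj(c,p):
    T=np.array(c["extrinsics"]); q=T[:3,:3].T@(np.array(p)-T[:3,3]); return c["fx"]*q[0]/q[2]+c["cx"],c["fy"]*q[1]/q[2]+c["cy"]
E
python3 - <<'E'
from h import *
for n in ("top","side"):
    c=eyes.camera(n); cv2.imwrite(f"pics/{n}0.png",c["pixels"][:,:,::-1]); print(n,c["fx"],c["cx"],c["cy"],np.round(c["extrinsics"],3).tolist())
s=r.read_state(); print(s["time"],s["ee_pos"],s["eef_rot"],s["width"],s["ft_force"])
print(R.from_quat(s["eef_rot"]).as_matrix().round(3))
E
```

```text
top 470.8727240013894 286.11132218113715 218.56804978189254 [[-0.098, -0.973, 0.208, 0.332], [-0.995, 0.095, -0.024, -0.341], [0.004, -0.21, -0.978, 0.966], [0.0, 0.0, 0.0, 1.0]]
side 396.7753915074971 277.0567541916275 209.7964812818068 [[0.797, -0.317, 0.514, 0.067], [-0.604, -0.384, 0.699, -0.94], [-0.024, -0.867, -0.497, 0.533], [0.0, 0.0, 0.0, 1.0]]
0.1 [0.2620985  0.56725866 0.40402437] [ 2.14718584e-01  9.76675754e-01 -6.24471294e-04 -1.01790045e-04] 0.08697543298024746 [0.03194649 0.05022801 0.3326582 ]
[[-0.908  0.419 -0.   ]
 [ 0.419  0.908 -0.001]
 [-0.    -0.001 -1.   ]]
```

View pics/top0.png

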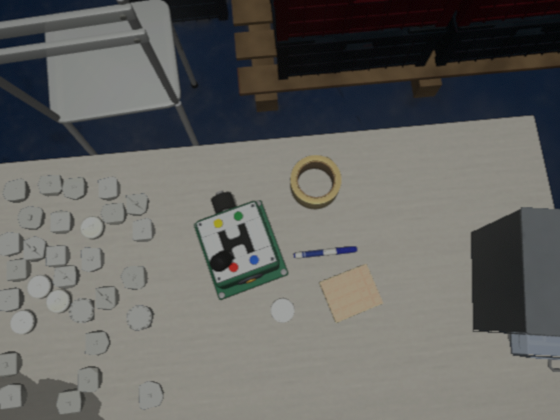

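View pics/side0.png

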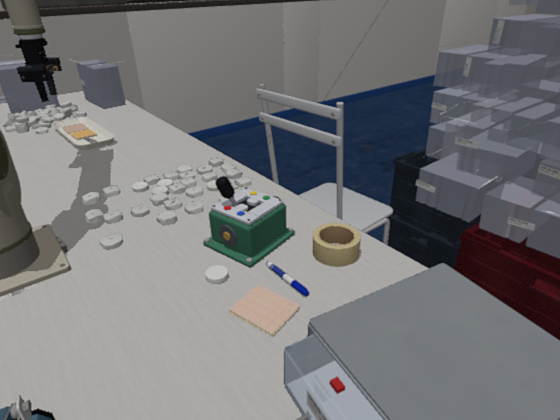

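The top view shows red at (234,267), blue at (254,260), yellow at (218,224) and green at (239,216), with the knob at (221,261). So red is near left and green is far right, and the route is forward, right, forward. The side view agrees. Next I'll measure the discs.

```bash
cat > disc.py <<'E'
from h import *
def discs(c):
    im=c["pixels"]; hsv=cv2.cvtColor(im,cv2.COLOR_RGB2HSV); H,S,V=[hsv[...,i].astype(int) for i in range(3)]
    box=np.zeros(H.shape,bool)
    u,v=map(int,proj(c,[0.555,-0.235,0.1])); box[max(v-70,0):v+70,max(u-70,0):u+70]=1
    out={}
    for n,m in dict(red=(H<8)|(H>172),yellow=(H>22)&(H<34),green=(H>50)&(H<80),blue=(H>105)&(H<130)).items():
        m=(m&(S>130)&(V>90)&box).astype(np.uint8)
        k,_,st,ce=cv2.connectedComponentsWithStats(m)
        out[n]=[(ce[i].round(1).tolist(),int(st[i,4])) for i in range(1,k) if st[i,4]>15]
    return out
E
python3 - <<'E'
from disc import *
for n in ("top","side"):
    c=eyes.camera(n); print(n,proj(c,[0.555,-0.235,0.1]))
    for k,l in discs(c).items(): print(k,[(p,a,onz(c,*p,0.103)[:2].round(4).tolist()) for p,a in l])
    if n=="top":
        for k,z in (("guess knob",.178),): print(k,onz(c,221,261,z))
E
```

```text
top (np.float64(217.17217933762626), np.float64(205.00748862427562))
red [([233.1, 266.9], 57, [0.4349, -0.2566])]
yellow [([217.7, 223.0], 50, [0.5196, -0.234])]
green [([237.8, 215.6], 39, [0.5301, -0.2725])]
blue [([253.5, 259.5], 52, [0.4449, -0.2949])]
guess knob [ 0.43781058 -0.24442771  0.178     ]
side (np.float64(266.08853548111097), np.float64(189.35567311439456))
red [([227.0, 207.4], 24, [0.4331, -0.256])]
yellow []
green []
blue [([240.2, 212.8], 19, [0.443, -0.2949])]
```

Disc spacing checks out: 87.7 mm along and 39.9 mm across, against 88 and 40. The case centre is (0.482, -0.2645), yaw about 14.9°. I'll close the fingers and set off.

```bash
python3 -m inch '[[-0.3,-0.3,0,0,0,0],[-0.6,-0.57,0,0,0,0],[-0.6,-0.57,0,0,0,0],[-0.6,-0.57,0,0,0,0],[-0.6,-0.57,0,0,0,0]]' -1 10
python3 -m inch '[[-0.6,-0.57,0,0,0,0],[-0.6,-0.57,0,0,0,0],[-0.6,-0.57,0,0,0,0],[-0.6,-0.57,0,0,0,0],[-0.6,-0.57,0,0,0,0]]'
python3 -m inch '[[-0.6,-0.57,0,0,0,0],[-0.6,-0.57,0,0,0,0],[-0.6,-0.57,0,0,0,0],[-0.6,-0.57,0,0,0,0],[-0.6,-0.57,0,0,0,0]]'
python3 -m inch '[[0,0,0,0,0,0.7],[0,0,0,0,0,0.9],[0,0,0,0,0,0.9],[0,0,0,0,0,0.9],[0,0,0,0,0,0.9]]'
python3 -m inch '[[0,0,0,0,0,0.9],[0,0,0,0,0,0.9],[0,0,0,0,0,0.7],[0,0,0,0,0,0.5],[0,0,0,0,0,0]]'
cat > where.py <<'E'
from h import *
C=np.array([.4824,-.2645]); a=np.radians(14.9); ex=np.array([np.cos(a),np.sin(a)]); ey=np.array([-ex[1],ex[0]])
def tip(s):
    M=R.from_quat(s["eef_rot"]).as_matrix(); return np.array(s["ee_pos"])+.182*M[:,2],M
def go(x,y,z):
    s=r.read_state(); t,M=tip(s); d=t[:2]-C
    print("t",round(s["time"],2),"tip case mm",(1e3*np.array([d@ex,d@ey,t[2]])).round(1),"F",np.round(s["ft_force"],1),"w",round(s["width"],4))
    g=np.array([*(C+x*ex+y*ey),z]); print("rows needed",(M.T@(g-t)/.04).round(2)); 
    G=np.array([[ey[0],ex[0],0],[ey[1],ex[1],0],[0,0,-1]]); print("turn",(R.from_matrix(M.T@G).as_rotvec()/.12).round(2)); print("q",np.round(s["joint_positions"],2))
if __name__=="__main__":
    import sys; go(*map(float,sys.argv[1:4]))
E
python3 where.py -.1 .033 .222
```

```text
time: 0.62
ee_pos: [0.3172, 0.4269, 0.4045]
eef_rot: [0.215, 0.977, -0.0, -0.0]
ft_force: [-0.1, 0.8, -0.1]
width: 0.0617
grip_force: 0.0
time: 1.03
ee_pos: [0.3783, 0.2729, 0.4048]
eef_rot: [0.215, 0.977, 0.0, -0.0]
ft_force: [0.5, 0.5, 0.6]
width: 0.0284
grip_force: 0.0
time: 1.45
ee_pos: [0.4393, 0.1191, 0.4048]
eef_rot: [0.215, 0.977, 0.0, 0.0]
ft_force: [0.9, 0.9, -0.4]
width: 0.0021
grip_force: 0.0
time: 1.87
ee_pos: [0.4391, 0.1206, 0.4047]
eef_rot: [0.459, 0.888, 0.0, -0.0]
ft_force: [-0.2, 0.1, -0.2]
width: 0.0007
grip_force: 0.0
time: 2.28
ee_pos: [0.439, 0.1207, 0.4047]
eef_rot: [0.61, 0.793, -0.0, -0.0]
ft_force: [-0.2, 0.4, -0.2]
width: 0.0005
grip_force: 0.0
t 2.28 tip case mm [ 57.1 383.5 222.7] F [-0.2  0.4 -0.2] w 0.0005
rows needed [-8.77 -3.92  0.02]
turn [-0.   -0.   -0.01]
q [-0.66 -0.06  0.28  1.9   0.02  1.3  -0.12]
```

```bash
python3 -m inch '[[-0.4,-0.2,0,0,0,0],[-0.73,-0.33,0,0,0,0],[-0.73,-0.33,0,0,0,0],[-0.73,-0.33,0,0,0,0],[-0.73,-0.33,0,0,0,0]]'
python3 -m inch '[[-0.73,-0.33,0,0,0,0],[-0.73,-0.33,0,0,0,0],[-0.73,-0.33,0,0,0,0],[-0.73,-0.33,0,0,0,0],[-0.73,-0.33,0,0,0,0]]'
python3 -m inch '[[-0.73,-0.33,0,0,0,0],[-0.6,-0.27,0,0,0,0],[-0.4,-0.2,0,0,0,0],[0,0,0,0,0,0],[0,0,0,0,0,0]]'
python3 where.py -.1 .033 .13
python3 - <<'E'
from h import *
c=eyes.camera("side"); cv2.imwrite("pics/s1.png",cv2.resize(c["pixels"][110:290,140:380,::-1],None,fx=3,fy=3))
E
```

```text
time: 2.7
ee_pos: [0.4142, -0.0247, 0.4047]
eef_rot: [0.608, 0.794, 0.0, -0.0]
ft_force: [0.7, -0.8, -0.3]
width: 0.0004
grip_force: 0.0
time: 3.12
ee_pos: [0.3881, -0.183, 0.4048]
eef_rot: [0.608, 0.794, 0.0, 0.0]
ft_force: [0.4, 0.6, -0.2]
width: 0.0004
grip_force: 0.0
time: 3.53
ee_pos: [0.3756, -0.257, 0.4047]
eef_rot: [0.609, 0.793, 0.0, -0.0]
ft_force: [-0.4, 0.7, -0.6]
width: 0.0006
grip_force: 0.0
t 3.53 tip case mm [-101.3   34.8  222.7] F [-0.4  0.7 -0.6] w 0.0006
rows needed [-0.04  0.03  2.32]
turn [-0.   -0.    0.01]
q [-0.34 -0.12  0.8   1.92  0.09  1.31  0.69]
```

View pics/s1.png

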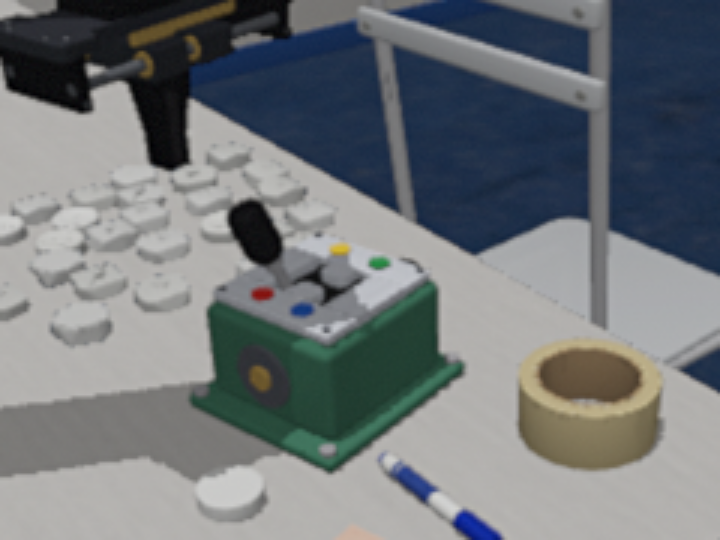

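The fingers hang at crop (170,165), clear behind the knob at (255,232), and the bystanders are untouched. Next I'll descend and push +x toward the neutral line.

```bash
python3 -m inch '[[0,0,0.4,0,0,0],[0,0,0.6,0,0,0],[0,0,0.6,0,0,0],[0,0,0.45,0,0,0],[0,0,0.2,0,0,0]]'
python3 -m inch '[[0,0.2,0,0,0,0],[0,0.2,0,0,0,0],[0,0.2,0,0,0,0],[0,0.1,0,0,0,0],[0,0.1,0,0,0,0]]'
python3 -m inch '[[0,0.1,0,0,0,0],[0,0.1,0,0,0,0],[0,0.1,0,0,0,0],[0,0.1,0,0,0,0],[0,0.1,0,0,0,0]]'
python3 where.py -.034 .033 .132
python3 -m inch '[[0,0.1,0,0,0,0],[0,0.1,0,0,0,0],[0,0.1,0,0,0,0],[0,0,0,0,0,0],[0,0,0,0,0,0]]'
python3 where.py -.034 .033 .132
python3 - <<'E'
from h import *
a=eyes.camera("top")["pixels"][150:330,160:300,::-1]; b=eyes.camera("side")["pixels"][130:290,180:320,::-1]
f=lambda i:cv2.resize(i,(390,480))
cv2.imwrite("pics/p2.png",np.hstack([f(a),f(b)]))
E
```

```text
time: 4.0
ee_pos: [0.3757, -0.2549, 0.3125]
eef_rot: [0.608, 0.794, -0.0, -0.001]
ft_force: [-0.7, 0.0, 0.3]
width: 0.0004
grip_force: 0.0
time: 4.42
ee_pos: [0.408, -0.2479, 0.3154]
eef_rot: [0.608, 0.794, 0.0, 0.001]
ft_force: [0.5, 0.1, 0.3]
width: 0.0002
grip_force: 0.0
time: 4.83
ee_pos: [0.4263, -0.2431, 0.3148]
eef_rot: [0.609, 0.793, -0.0, -0.0]
ft_force: [-1.7, -0.2, 2.2]
width: 0.0004
grip_force: 1.2
t 4.83 tip case mm [-48.8  35.1 132.8] F [-1.7 -0.2  2.2] w 0.0004
rows needed [-0.05  0.37  0.02]
turn [-0.   -0.    0.01]
q [-0.34  0.12  0.83  1.96 -0.1   1.1   0.79]
time: 5.25
ee_pos: [0.4379, -0.2397, 0.3146]
eef_rot: [0.609, 0.794, -0.0, -0.0]
ft_force: [-0.2, 0.1, 0.4]
width: 0.0007
grip_force: 0.0
t 5.25 tip case mm [-36.6  35.4 132.6] F [-0.2  0.1  0.4] w 0.0007
rows needed [-0.06  0.07  0.01]
turn [-0.    0.    0.02]
q [-0.34  0.15  0.82  1.94 -0.12  1.11  0.79]
```

View pics/p2.png

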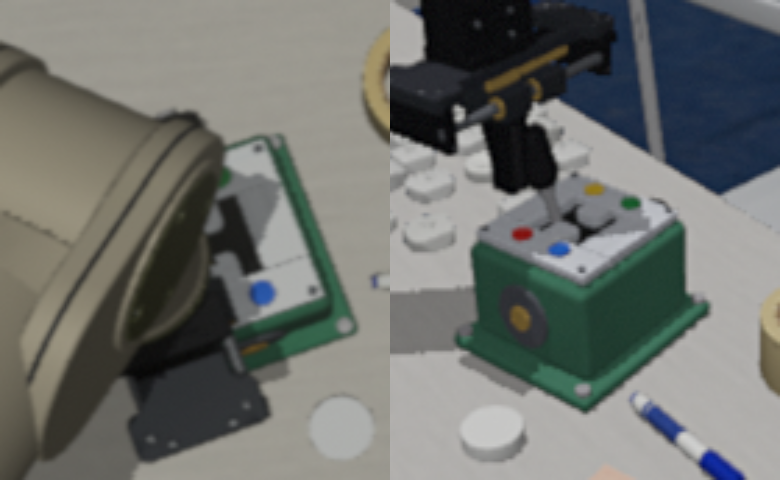

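The side panel shows the finger behind the knob, with the stem nearly at the cross passage: panel (543,185) to (555,220). I'll check the stem against the model.

```bash
python3 - <<'E'
from where import *
c=eyes.camera("side"); im=c["pixels"]
P=lambda x,y,z: proj(c,[*(C+x*ex+y*ey),z])
for sh in (-.1,-.05,0,.05):
    v=[]
    for L in (.075,.085,.095):
        d=np.array([np.tan(sh),np.tan(.28),1]); d/=np.linalg.norm(d); p=d*L
        u,w=P(p[0],p[1],p[2]+.03); v.append(((u-180)/140*390+390,(w-130)*3))
    print(sh,np.round(v).tolist())
g=im.astype(int).sum(2)
for row in range(190,204): print(row,(g[row,226:250]//3).tolist())
E
```

```text
-0.1 [[554.0, 214.0], [550.0, 202.0], [546.0, 190.0]]
-0.05 [[557.0, 211.0], [553.0, 200.0], [549.0, 188.0]]
0 [[560.0, 210.0], [556.0, 197.0], [553.0, 185.0]]
0.05 [[563.0, 208.0], [560.0, 196.0], [557.0, 183.0]]
190 [19, 17, 10, 8, 9, 13, 18, 14, 16, 15, 12, 7, 15, 77, 125, 141, 135, 129, 128, 128, 127, 127, 127, 127]
191 [19, 10, 6, 23, 24, 6, 8, 9, 7, 8, 10, 15, 41, 97, 128, 129, 128, 128, 130, 130, 130, 129, 128, 126]
192 [21, 29, 42, 86, 93, 41, 24, 15, 17, 25, 39, 64, 79, 110, 132, 128, 127, 127, 128, 130, 129, 130, 130, 123]
193 [72, 108, 128, 149, 149, 125, 97, 57, 67, 87, 88, 92, 92, 111, 131, 131, 130, 129, 128, 129, 128, 129, 131, 120]
194 [135, 167, 177, 181, 179, 165, 132, 90, 84, 98, 100, 96, 95, 114, 130, 129, 129, 129, 131, 131, 129, 129, 130, 122]
195 [177, 184, 186, 185, 173, 146, 130, 112, 95, 92, 97, 98, 92, 111, 129, 129, 131, 130, 131, 128, 124, 129, 135, 132]
196 [185, 183, 168, 152, 140, 126, 128, 126, 114, 96, 94, 96, 93, 102, 124, 132, 131, 126, 121, 115, 114, 121, 125, 127]
197 [176, 158, 136, 126, 126, 127, 129, 130, 126, 109, 91, 96, 95, 99, 119, 132, 127, 118, 113, 110, 109, 113, 117, 118]
198 [145, 131, 126, 126, 127, 128, 128, 128, 129, 117, 95, 95, 97, 94, 108, 120, 115, 112, 110, 98, 74, 70, 91, 114]
199 [126, 126, 127, 127, 128, 127, 128, 128, 130, 120, 97, 92, 96, 93, 93, 104, 111, 111, 101, 68, 44, 85, 117, 126]
200 [127, 128, 127, 128, 127, 126, 128, 130, 132, 127, 108, 89, 97, 95, 93, 100, 100, 80, 58, 33, 51, 106, 132, 130]
201 [129, 128, 128, 126, 128, 129, 130, 131, 130, 127, 109, 91, 94, 98, 93, 81, 57, 34, 20, 15, 46, 99, 124, 125]
202 [126, 126, 127, 128, 130, 129, 129, 127, 120, 114, 103, 88, 91, 97, 95, 73, 32, 12, 13, 11, 34, 91, 118, 118]
203 [118, 121, 129, 130, 131, 125, 119, 114, 111, 110, 104, 94, 88, 98, 101, 88, 57, 41, 25, 9, 21, 74, 109, 116]
```

```bash
python3 -m inch '[[0,0.05,0,0,0,0],[0,0.05,0,0,0,0],[0,0.05,0,0,0,0],[0,0,0,0,0,0],[0,0,0,0,0,0]]'
python3 where.py -.031 .033 .132
cat > stem.py <<'E'
from where import *
# stem in side view: per row find grey run between the plate tones; report the centre against model shift
c=eyes.camera("side"); g=c["pixels"].astype(int).sum(2)//3
def model(sh,se,L):
    d=np.array([np.tan(sh),np.tan(se),1]); p=d/np.linalg.norm(d)*L; return proj(c,[*(C+p[0]*ex+p[1]*ey),p[2]+.03])
import sys
se=float(sys.argv[1])
for row in range(195,200):
    l=g[row,228:252]; k=np.where((l>85)&(l<104))[0]
    if len(k)==0: continue
    k=k[np.r_[True,np.cumsum(np.diff(k)>1)==0]]; u=228+k.mean()
    e=[]
    for sh in np.arange(-.3,.31,.01):
        m=[model(sh,se,L) for L in (.07,.1)]; t=(row-m[0][1])/(m[1][1]-m[0][1]); e.append(m[0][0]+t*(m[1][0]-m[0][0]))
    print(row,u,len(k),"shift",round(float(np.interp(u,e,np.arange(-.3,.31,.01))),3))
E
python3 stem.py .28
```

```text
time: 5.82
ee_pos: [0.4437, -0.2383, 0.3147]
eef_rot: [0.609, 0.793, 0.0, 0.0]
ft_force: [-0.3, -0.6, 0.2]
width: 0.0006
grip_force: 0.0
t 5.82 tip case mm [-30.7  35.3 132.7] F [-0.3 -0.6  0.2] w 0.0006
rows needed [-0.06 -0.01  0.02]
turn [0.   0.   0.02]
q [-0.34  0.16  0.82  1.93 -0.13  1.11  0.79]
195 237.5 4 shift -0.067
196 238.0 5 shift -0.062
197 238.5 4 shift -0.057
198 238.5 4 shift -0.069
199 239.5 6 shift -0.045
```

Vision says shift is about -0.06 ± 0.025 and the contact geometry says about 0. I'll nudge 3 mm more, then go round to the knob's +y side.

```bash
python3 -m inch '[[0,0.04,0,0,0,0],[0,0.04,0,0,0,0],[0,0,0,0,0,0],[0,-0.4,0,0,0,0],[0,-0.4,0,0,0,0]]'
python3 -m inch '[[0.4,0,0,0,0,0],[0.4,0,0,0,0,0],[0.4,0,0,0,0,0],[0,0,0,0,0,0],[0,0,0,0,0,0]]'
python3 stem.py .28
python3 -m inch '[[0,0.4,0,0,0,0],[0,0.5,0,0,0,0],[0,0.5,0,0,0,0],[0,0.1,0,0,0,0],[0,0,0,0,0,0]]'
python3 where.py 0 .0 .132
python3 - <<'E'
from h import *
b=eyes.camera("side")["pixels"][130:290,180:320,::-1]
cv2.imwrite("pics/p3.png",cv2.resize(b,None,fx=4,fy=3.7))
E
```

```text
time: 6.28
ee_pos: [0.4159, -0.2456, 0.3146]
eef_rot: [0.608, 0.794, -0.0, 0.0]
ft_force: [0.4, -0.3, 0.5]
width: 0.0003
grip_force: 0.0
time: 6.7
ee_pos: [0.4034, -0.199, 0.3149]
eef_rot: [0.608, 0.794, 0.001, 0.0]
ft_force: [0.4, 0.1, -0.4]
width: 0.0005
grip_force: 0.0
195 238.5 4 shift -0.034
196 238.5 4 shift -0.045
197 239.0 5 shift -0.04
198 239.5 4 shift -0.033
199 240.0 5 shift -0.027
time: 7.17
ee_pos: [0.4622, -0.1841, 0.3145]
eef_rot: [0.608, 0.794, -0.001, 0.0]
ft_force: [-0.5, -0.2, -0.4]
width: 0.0006
grip_force: 0.0
t 7.17 tip case mm [  1.   82.7 132.5] F [-0.5 -0.2 -0.4] w 0.0006
rows needed [-2.07 -0.03  0.01]
turn [-0.01  0.01  0.02]
q [-0.43  0.14  0.78  1.94 -0.11  1.1   0.66]
```

View pics/p3.png

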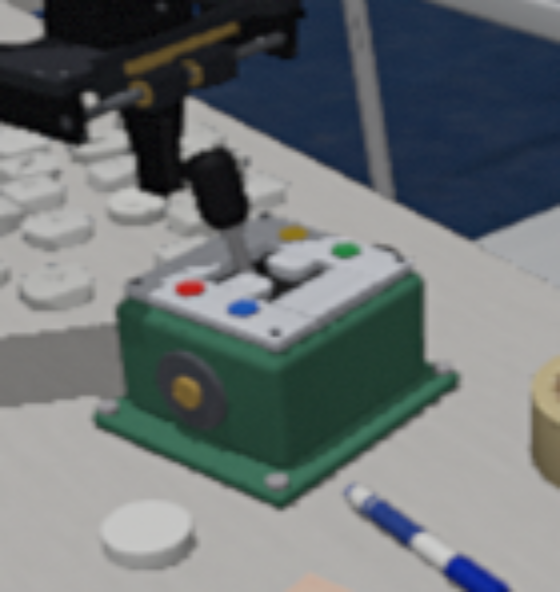

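The stem at (237,250) sits at the mouth of the cross passage, with the finger on the knob's +y side. I'll push across.

```bash
python3 -m inch '[[-0.2,0,0,0,0,0],[-0.2,0,0,0,0,0],[-0.1,0,0,0,0,0],[-0.1,0,0,0,0,0],[-0.1,0,0,0,0,0]]'
python3 -m inch '[[-0.1,0,0,0,0,0],[-0.1,0,0,0,0,0],[-0.1,0,0,0,0,0],[-0.1,0,0,0,0,0],[-0.1,0,0,0,0,0]]'
python3 where.py 0 0 .132
```

```text
time: 7.63
ee_pos: [0.4683, -0.2116, 0.3148]
eef_rot: [0.609, 0.793, 0.0, -0.0]
ft_force: [-0.7, 1.9, 1.9]
width: 0.0005
grip_force: 1.0
time: 8.05
ee_pos: [0.4737, -0.2306, 0.3147]
eef_rot: [0.609, 0.793, 0.0, -0.0]
ft_force: [-0.7, 1.0, 0.6]
width: 0.0007
grip_force: 0.7
t 8.05 tip case mm [  0.3  35.  132.7] F [-0.7  1.   0.6] w 0.0007
rows needed [-0.87 -0.01  0.02]
turn [ 0.   -0.    0.02]
q [-0.34  0.23  0.8   1.87 -0.18  1.12  0.79]
```

```bash
python3 -m inch '[[-0.1,0,0,0,0,0],[-0.1,0,0,0,0,0],[-0.1,0,0,0,0,0],[-0.1,0,0,0,0,0],[-0.1,0,0,0,0,0]]'
python3 -m inch '[[-0.1,0,0,0,0,0],[-0.05,0,0,0,0,0],[-0.05,0,0,0,0,0],[-0.05,0,0,0,0,0],[0,0,0,0,0,0]]'
python3 where.py 0 0 .132
python3 - <<'E'
from h import *
b=eyes.camera("side")["pixels"][130:290,180:320,::-1]
cv2.imwrite("pics/p4.png",cv2.resize(b,None,fx=4,fy=3.7))
E
```

```text
time: 8.47
ee_pos: [0.4789, -0.25, 0.3147]
eef_rot: [0.609, 0.793, 0.0, -0.0]
ft_force: [-1.2, 1.7, 0.8]
width: 0.0003
grip_force: 0.7
time: 8.88
ee_pos: [0.4814, -0.2595, 0.3146]
eef_rot: [0.609, 0.793, -0.0, -0.0]
ft_force: [0.5, 1.1, -0.1]
width: 0.0003
grip_force: 0.4
t 8.88 tip case mm [  0.3   5.  132.6] F [ 0.5  1.1 -0.1] w 0.0003
rows needed [-0.13 -0.01  0.02]
turn [-0.    0.    0.01]
q [-0.27  0.29  0.8   1.82 -0.23  1.13  0.87]
```

View pics/p4.png

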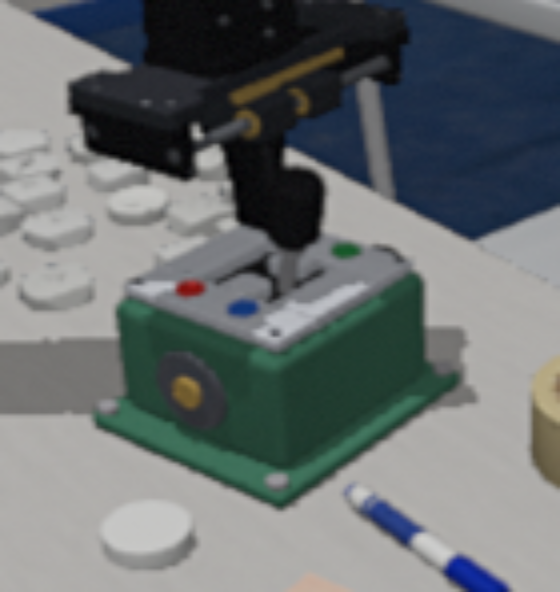

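The stem at (290,275) is nearly across, about 8 mm of knob travel short. I'll continue in 2 mm steps while watching the force.

```bash
python3 -m inch '[[-0.05,0,0,0,0,0],[-0.05,0,0,0,0,0],[-0.05,0,0,0,0,0],[0,0,0,0,0,0],[0,0,0,0,0,0]]'
python3 where.py 0 0 .132 | head -1
```

```text
time: 9.35
ee_pos: [0.483, -0.2652, 0.3147]
eef_rot: [0.609, 0.793, -0.0, 0.0]
ft_force: [0.5, 0.9, -0.7]
width: 0.0006
grip_force: 0.3
t 9.35 tip case mm [  0.4  -0.8 132.7] F [ 0.5  0.9 -0.7] w 0.0006
```

```bash
python3 -m inch '[[-0.04,0,0,0,0,0],[0,0,0,0,0,0],[0,0,0,0,0,0],[0,0,0,0,0,0],[0,0,0,0,0,0]]'
python3 -m inch '[[-0.04,0,0,0,0,0],[0,0,0,0,0,0],[0,0,0,0,0,0],[0,0,0,0,0,0],[0,0,0,0,0,0]]'
python3 where.py 0 0 .132 | head -1
```

```text
time: 9.77
ee_pos: [0.4834, -0.2666, 0.3147]
eef_rot: [0.609, 0.793, 0.0, 0.0]
ft_force: [-0.6, 1.0, -0.8]
width: 0.0003
grip_force: 0.4
time: 10.18
ee_pos: [0.4838, -0.2682, 0.3147]
eef_rot: [0.609, 0.793, 0.0, 0.0]
ft_force: [0.4, 0.3, 0.3]
width: 0.0006
grip_force: 0.4
t 10.18 tip case mm [  0.4  -3.9 132.7] F [0.4 0.3 0.3] w 0.0006
```

```bash
python3 -m inch '[[-0.04,0,0,0,0,0],[0,0,0,0,0,0],[0,0,0,0,0,0],[0,0,0,0,0,0],[0,0,0,0,0,0]]'
python3 -m inch '[[-0.04,0,0,0,0,0],[0,0,0,0,0,0],[0,0,0,0,0,0],[0,0,0,0,0,0],[0,0,0,0,0,0]]' | grep force
python3 where.py 0 0 .132 | head -1
python3 - <<'E'
from where import *
c=eyes.camera("side"); g=c["pixels"].astype(int).sum(2)//3
for se in (-.2,-.25,-.298):
    for L in (.075,.085):
        d=np.array([np.tan(-.03),np.tan(se),1]); p=d/np.linalg.norm(d)*L; print(se,np.round(proj(c,[*(C+p[0]*ex+p[1]*ey),p[2]+.03]),1))
for row in range(196,208,2): print(row,g[row,242:266].tolist())
E
```

```text
time: 10.6
ee_pos: [0.4842, -0.2697, 0.3147]
eef_rot: [0.609, 0.793, 0.0, 0.0]
ft_force: [-0.7, 1.1, -0.6]
width: 0.0003
grip_force: 0.4
ft_force: [-0.1, 3.9, -1.5]
grip_force: 2.0
t 11.02 tip case mm [  0.4  -6.7 132.6] F [-0.1  3.9 -1.5] w 0.0006
-0.2 [252.  204.1]
-0.2 [252.3 200.5]
-0.25 [253.2 204.8]
-0.25 [253.7 201.4]
-0.298 [254.4 205.6]
-0.298 [255.1 202.3]
196 [129, 126, 120, 116, 113, 119, 126, 122, 103, 58, 14, 9, 17, 10, 14, 13, 16, 11, 7, 7, 8, 32, 60, 69]
198 [114, 112, 110, 98, 73, 69, 92, 114, 128, 115, 72, 22, 8, 10, 8, 12, 8, 14, 28, 54, 75, 72, 55, 50]
200 [101, 80, 57, 33, 50, 105, 131, 131, 129, 131, 120, 94, 78, 69, 59, 56, 70, 97, 122, 138, 140, 135, 125, 120]
202 [16, 14, 15, 12, 34, 90, 117, 117, 119, 123, 112, 90, 85, 87, 86, 95, 106, 98, 91, 108, 120, 123, 129, 129]
204 [118, 108, 79, 45, 28, 38, 67, 89, 107, 111, 96, 85, 85, 84, 71, 50, 42, 57, 92, 120, 126, 127, 127, 128]
206 [128, 129, 130, 132, 128, 98, 37, 14, 22, 42, 71, 83, 85, 90, 103, 113, 121, 128, 128, 128, 128, 129, 127, 127]
```

The force rose to 3.9 N at finger y = -6.7 mm, which is the select stop where geometry predicts it. I'll back off, go round behind the knob (-x side) and line up on y = -33.

```bash
python3 -m inch '[[0.2,0,0,0,0,0],[0.4,0,0,0,0,0],[0,-0.5,0,0,0,0],[0,-0.6,0,0,0,0],[0,-0.5,0,0,0,0]]'
python3 -m inch '[[0,0,0,0,0,0],[-0.4,0,0,0,0,0],[-0.5,0,0,0,0,0],[-0.35,0,0,0,0,0],[0,0,0,0,0,0]]'
python3 where.py .001 -.033 .132
python3 - <<'E'
from h import *
b=eyes.camera("side")["pixels"][130:290,180:320,::-1]
cv2.imwrite("pics/p5.png",cv2.resize(b,None,fx=4,fy=3.7))
E
```

```text
time: 11.48
ee_pos: [0.4155, -0.2649, 0.3148]
eef_rot: [0.609, 0.793, -0.0, 0.001]
ft_force: [-1.2, 0.3, 0.1]
width: 0.0004
grip_force: 0.0
time: 11.9
ee_pos: [0.4299, -0.315, 0.3152]
eef_rot: [0.61, 0.793, -0.001, 0.001]
ft_force: [-0.3, -0.0, -0.1]
width: 0.0004
grip_force: 0.0
t 11.9 tip case mm [-63.7 -35.9 133.2] F [-0.3 -0.  -0.1] w 0.0004
rows needed [0.07 1.62 0.03]
turn [ 0.    0.03 -0.  ]
q [-0.2   0.26  0.86  1.86 -0.21  1.12  1.  ]
```

View pics/p5.png

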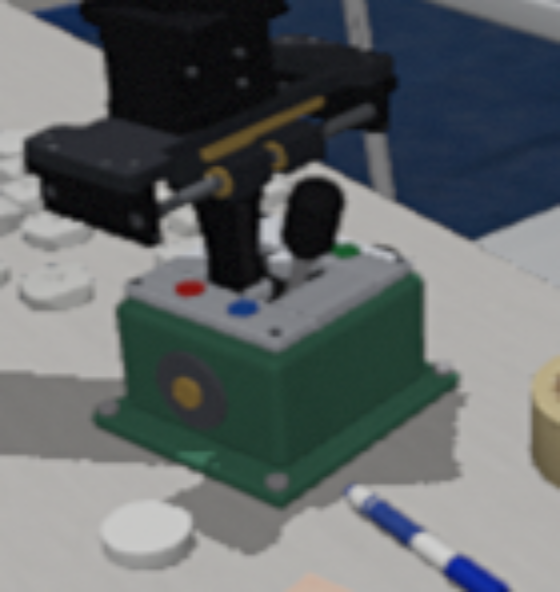

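The lever leans right at (310,220), with the finger behind it at (235,245). I'll push +x, slowing toward the end.

```bash
python3 -m inch '[[0.06,0.2,0,0,0,0],[0,0.15,0,0,0,0],[0,0.1,0,0,0,0],[0,0.1,0,0,0,0],[0,0.1,0,0,0,0]]'
python3 -m inch '[[0,0.1,0,0,0,0],[0,0.1,0,0,0,0],[0,0.1,0,0,0,0],[0,0.1,0,0,0,0],[0,0.1,0,0,0,0]]'
python3 where.py .001 -.033 .132
```

```text
time: 12.37
ee_pos: [0.4547, -0.3032, 0.3147]
eef_rot: [0.608, 0.794, 0.0, -0.0]
ft_force: [0.2, 0.9, -0.4]
width: 0.0002
grip_force: 0.0
time: 12.78
ee_pos: [0.4736, -0.2988, 0.3147]
eef_rot: [0.609, 0.793, -0.0, -0.0]
ft_force: [-0.7, 0.7, 1.0]
width: 0.0003
grip_force: 0.7
t 12.78 tip case mm [-17.4 -30.8 132.7] F [-0.7  0.7  1. ] w 0.0003
rows needed [-0.05  0.46  0.02]
turn [-0.   -0.    0.01]
q [-0.21  0.33  0.82  1.79 -0.26  1.14  0.96]
```

```bash
python3 -m inch '[[0,0.1,0,0,0,0],[0,0.1,0,0,0,0],[0,0.05,0,0,0,0],[0,0.05,0,0,0,0],[0,0,0,0,0,0]]'
python3 where.py .001 -.033 .132 | head -1
python3 -m inch '[[0,0.05,0,0,0,0],[0,0.05,0,0,0,0],[0,0,0,0,0,0],[0,0,0,0,0,0],[0,0,0,0,0,0]]'
python3 where.py .001 -.033 .132 | head -1
```

```text
time: 13.2
ee_pos: [0.4853, -0.2954, 0.3146]
eef_rot: [0.609, 0.793, 0.0, 0.0]
ft_force: [-0.5, -1.1, 1.1]
width: 0.0006
grip_force: 0.2
t 13.2 tip case mm [ -5.2 -30.6 132.6] F [-0.5 -1.1  1.1] w 0.0006
time: 13.62
ee_pos: [0.4889, -0.2945, 0.3147]
eef_rot: [0.609, 0.793, 0.0, 0.0]
ft_force: [1.1, 0.3, -1.0]
width: 0.0002
grip_force: 0.0
t 13.62 tip case mm [ -1.4 -30.6 132.7] F [ 1.1  0.3 -1. ] w 0.0002
```

Now 2 mm steps until the stop is felt.

```bash
python3 -m inch '[[0,0.04,0,0,0,0],[0,0,0,0,0,0],[0,0,0,0,0,0],[0,0,0,0,0,0],[0,0,0,0,0,0]]' | grep force
python3 -m inch '[[0,0.04,0,0,0,0],[0,0,0,0,0,0],[0,0,0,0,0,0],[0,0,0,0,0,0],[0,0,0,0,0,0]]' | grep force
python3 where.py .001 -.033 .132 | head -1
python3 - <<'E'
from h import *
b=eyes.camera("side")["pixels"][130:290,180:320,::-1]
cv2.imwrite("pics/p6.png",cv2.resize(b,None,fx=4,fy=3.7))
E
```

```text
ft_force: [-0.4, 0.2, 0.2]
grip_force: 0.2
ft_force: [-0.7, 0.6, -0.3]
grip_force: 0.2
t 14.45 tip case mm [  1.7 -30.6 132.7] F [-0.7  0.6 -0.3] w 0.0004
```

View pics/p6.png

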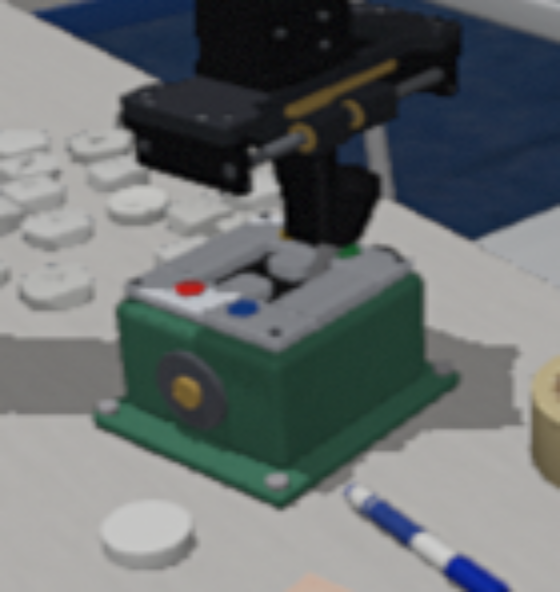

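The lever leans well forward beside the green disc at (348,250). I'll go on until the force rises.

```bash
python3 -m inch '[[0,0.04,0,0,0,0],[0,0,0,0,0,0],[0,0,0,0,0,0],[0,0,0,0,0,0],[0,0,0,0,0,0]]' | grep force
python3 -m inch '[[0,0.04,0,0,0,0],[0,0,0,0,0,0],[0,0,0,0,0,0],[0,0,0,0,0,0],[0,0,0,0,0,0]]' | grep force
python3 where.py .001 -.033 .132 | head -1
```

```text
ft_force: [-0.4, 0.3, -1.0]
grip_force: 0.2
ft_force: [-0.2, -1.5, -0.3]
grip_force: 0.2
t 15.33 tip case mm [  4.9 -30.6 132.7] F [-0.2 -1.5 -0.3] w 0.0003
```

```bash
python3 -m inch '[[0,0.03,0,0,0,0],[0,0,0,0,0,0],[0,0,0,0,0,0],[0,0,0,0,0,0],[0,0,0,0,0,0]]' | grep force
python3 -m inch '[[0,0.03,0,0,0,0],[0,0,0,0,0,0],[0,0,0,0,0,0],[0,0,0,0,0,0],[0,0,0,0,0,0]]' | grep force
python3 where.py .001 -.033 .132 | head -1
```

```text
ft_force: [-0.7, -0.6, -0.0]
grip_force: 0.2
ft_force: [-0.7, 0.1, -0.8]
grip_force: 0.2
t 16.17 tip case mm [  7.3 -30.6 132.7] F [-0.7  0.1 -0.8] w 0.0007
```

```bash
python3 -m inch '[[0,0.03,0,0,0,0],[0,0,0,0,0,0],[0,0,0,0,0,0],[0,0,0,0,0,0],[0,0,0,0,0,0]]' | grep force
python3 -m inch '[[0,0.03,0,0,0,0],[0,0,0,0,0,0],[0,0,0,0,0,0],[0,0,0,0,0,0],[0,0,0,0,0,0]]' | grep force
python3 where.py .001 -.033 .132 | head -1
```

```text
ft_force: [-0.1, -0.3, -0.4]
grip_force: 0.2
ft_force: [-2.3, -0.8, 0.1]
grip_force: 1.1
t 17.0 tip case mm [  9.5 -30.6 132.6] F [-2.3 -0.8  0.1] w 0.0008
```

The force has risen to about 2.3 N, so this is the stop. One more 1 mm step to confirm, then back off and rise.

```bash
python3 -m inch '[[0,0.03,0,0,0,0],[0,0,0,0,0,0],[0,0,0,0,0,0],[0,0,0,0,0,0],[0,0,0,0,0,0]]' | grep force
python3 -m inch '[[0,-0.3,0,0,0,0],[0,-0.6,0,0,0,0],[0,-0.6,0,0,0,0],[0,-0.6,0,0,0,0],[0,0,0,0,0,0]]' | grep force
python3 -m inch '[[0,0,-0.6,0,0,0],[0,0,-0.8,0,0,0],[0,0,-0.8,0,0,0],[0,0,-0.8,0,0,0],[0,0,0,0,0,0]]'
python3 -m inch '[[0.6,-0.3,0,0,0,0],[0.8,-0.3,0,0,0,0],[0.8,-0.3,0,0,0,0],[0.8,-0.3,0,0,0,0],[0.8,0,0,0,0,0]]' | grep force
python3 -m inch '[[0.8,0,0,0,0,0],[0.8,0,0,0,0,0],[0.8,0,0,0,0,0],[0.4,0,0,0,0,0],[0,0,0,0,0,0]]'
python3 - <<'E'
from h import *
a=eyes.camera("top")["pixels"][150:330,160:300,::-1]; b=eyes.camera("side")["pixels"][130:290,180:320,::-1]
f=lambda i:cv2.resize(i,(390,480))
cv2.imwrite("pics/p7.png",np.hstack([f(a),f(b)]))
E
```

```text
ft_force: [-4.3, -0.7, -0.3]
grip_force: 2.4
ft_force: [-0.6, -0.7, 0.4]
grip_force: 0.0
time: 18.25
ee_pos: [0.4202, -0.3142, 0.4406]
eef_rot: [0.609, 0.793, 0.002, 0.004]
ft_force: [0.5, -1.0, -0.2]
width: 0.0006
grip_force: 0.0
ft_force: [2.2, 0.7, 1.0]
grip_force: 0.0
time: 19.08
ee_pos: [0.3042, -0.0679, 0.4348]
eef_rot: [0.607, 0.795, 0.001, 0.001]
ft_force: [-0.2, -0.4, -0.5]
width: 0.0006
grip_force: 0.0
```

View pics/p7.png

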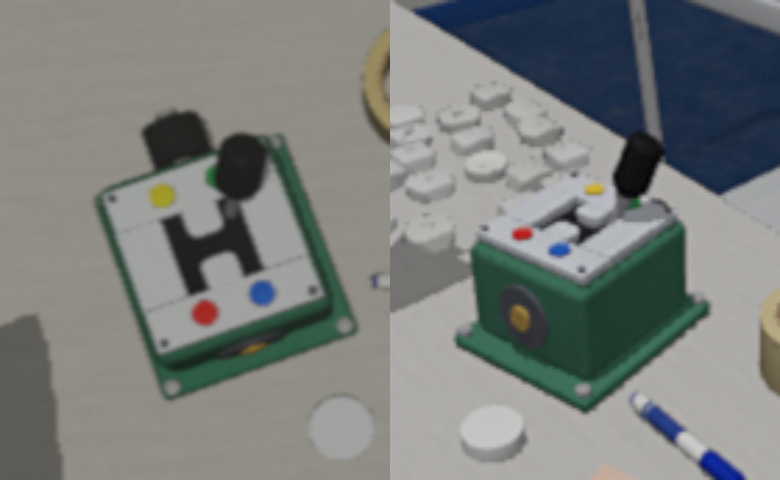

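The lever stands at the far end of the green slot, with the stem at top panel (232,208) and the knob at (240,165). The robot is clear and the bystanders are in place, so I'll hand in.

```bash
python3 -c "
from bench import job; print(job.close_job())"
```

```text
the job is handed in; nothing more can be done
None
```

The lever is home in the green (far right) slot, felt against its end stop; it stayed out of the yellow and blue slots, force readings stayed under 5 N, the bystanders look unmoved, the arm is clear, and the job is handed in (no verdict came back).

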